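# Connector pull test: shut the guard, draw the spring slide to the index, hold

## Task

A fibre connector is clamped in the bench pull tester for its retention test: slide the clear guard fully shut over it (it has a handle on top), and only then take the crossbar handle of the spring-loaded slide and draw it out until its pointer stands level with the set index on the scale, without running past the index and overloading the sample. Finish while still holding the slide there, without letting go. Leave the index as it is set and the things around the tester where they are.

Things in the scene. Friction and masses are not known exactly. Their poses are not given: they have to be found in the camera images.
- tester: Pull tester fixed to the table: grey base x = -75..88 mm, y = -255..215, 22 high. Origin on the table under the middle line of tracks and rail, which run along its y axis. From +y to -y: aluminium end plate (y = 207..196, 88 high), connector and clamp jaw (to y = 118), level steel spring barrel (y = 85..-52, top at 61), load slide on its rail, end stop at y = -243. The slide is drawn along its -y.
- guard (a joint): Travel of the guard, m: 0 = fully shut (end stop, against the end plate), up to 0.105 = open, towards -y of the tester. Starts at 0.06 to 0.105; about 1.2 N of friction; stays where left. A clear hood on two tracks, 104 mm (x) by 123 mm (y), its top 89 mm above the table.
- guard_grip (a point): Aluminium bar handle on the guard: round bar 12 mm thick, 80 mm long, along the tester's x axis, on two legs at x = +-35. Origin at the bar's middle, 120 mm above the table, 31 mm above the guard's top; axes as the tester's. With the guard shut it lies at (0, 131.5, 120) mm in the tester's frame.
- draw (a joint): Draw of the load slide, m: 0 = home (where it starts), up to 0.095 drawn out along -y of the tester. A spring pulls it home with 2 N at 0 and 160 N per m more (9 N at 0.045, 15.5 N at 0.085), plus 0.5 N of friction; let go, it runs home.
- load_slide: The load slide: a carriage on the rail with an aluminium top plate 94 mm (x) by 50 mm (y), 60 mm above the table, with the crossbar handle on it and a rod into the barrel. Origin on the table under its middle, at (0, -105, 0) mm in the tester's frame when home; axes as the tester's.
- pull_grip (a point): Handle of the load slide: level crossbar, its middle a black rubber grip 14 mm thick and 62 mm long, along the tester's x axis, on two legs at x = +-40. Origin at the grip's middle, 97 mm above the table, 37 mm above the carriage's top plate; axes as the tester's. With the slide home it lies at (0, -105, 97) mm in the tester's frame.
- pointer (a point): Tip of the thin dark pointer on the slide's +x side: level in y with the handle's middle, 62 mm from it in x, 52.5 mm above the table, over the inner edge of the scale. The scale is a white bar with black lines every 10 mm, beside the slide (tester x = 62..80, top at 50).
- index (a joint): Setting of the index along the scale, m, with the same zero and direction as draw: the pointer is level with the index when the two are equal. Set between 0.045 and 0.085 and clamped (12 N of friction).
- index_tip (a point): Tip of the set index: a small dark block 18 mm wide with a brass thumbscrew on the outer (+x) edge of the scale bar, its point facing the slide. The tip, in the middle of its width, is 52.5 mm above the table, 63 mm in x from the tester's middle line; axes as the tester's.
- junction_box: Bystander: open grey plastic junction box 110 x 110 mm, 55 mm high, with three round glands 8 mm proud of its sides. Origin under its centre.
- cassette: Bystander: flat white splice cassette 100 x 160 mm, 12 mm high. Origin under its centre.
- bottle: Bystander: cleaning bottle 58 mm in diameter and 150 mm high. Origin under its centre.
- screwdriver: Bystander: screwdriver about 180 mm long lying on the table. Origin under it.

How it is judged:
By the outcome, as a careful person would: the job done as asked, in the order asked, and still so for the second after the job is handed in, while the arm keeps its last pose, push and grip.
It also fails if it takes over 45 s, if anything falls off the work surface, if the arm or the gripper's body presses on something with over 40 N, if the wrist force passes 120 N, or if a joint passes its speed limit or range.

## Robot

A 6-joint arm with a two-finger parallel gripper is mounted at the origin on the work surface. World frame = base frame: x ahead of the robot, y to its left, z up, the work surface at z = 0. Lengths are in m, angles in degrees, forces in N, time in s.
With the tool pointing down it reaches from about 0.4 to 0.825 m from the base axis. Payload 7 kg.
Tool frame: the origin (TCP) lies on the centre line of the jaws, within the pads' length; the fingertips stand 17 mm ahead of it and the grasp point (between the pads) lies 2 mm behind it; z points along the fingers, y is the direction in which the jaws open and shut (so a half turn about z gives the same grasp; the last joint's range is limited). The gripper opens to 88 mm and grips with 3 to 60 N. Pads are 19 mm wide; open, the fingers measure 130 mm over their backs; the gripper's body (78 mm by 193 mm) begins 47 mm behind the grasp point.
Start: joints at [-60.499, 20.546, 0.682, 0, -70.136, -16.507], TCP at [0.152, -0.658, 0.244] pointing down, gripper open.
Joint ranges: [-176.03, 176.03], [-82.01, 121.73], [-58.28, 71.71], [-173.87, 95.51], [-174.79, -0.11], [-173.66, 173.66]. Speed limits (degrees/s): [136.94, 136.94, 172.46, 180, 180, 180].

## Interface

Orientations are given as [roll, pitch, yaw] about the fixed x, y, z axes, in that order (R = Rz(yaw) Ry(pitch) Rx(roll)).
In Python, from plant import telemetry, vision, close_job, recognise, silhouettes, place_of gives the robot as it stands.
- The arm moves only by the shell command python3 -m handwheel 'ROWS'. ROWS is JSON, a list that holds one entry, the list of rows, each a list of 5 numbers: the shift along the tool's x, y, z in m, then the turn about the tool's z in rad, then the closure, from 0 (fully open) to 1 (shut). In form: [[[tx, ty, tz, yaw, gripper], ...]]. A call has 1 to 20 rows; each row shifts and turns the commanded pose from where the row before left it, along the tool's axes as they then stand; what a row does not reach is not made up. A row lasts 1/12 s, in which the tool goes at most 41.7 mm and 7.16 degrees, less where a joint would pass 70% of its speed; a pose out of reach is approached as far as the arm can. A call with a gripper value outside its range is refused whole. The fingers move at their own pace and stop on an object; the grip force is fixed at half the most. Time passes only in rows, so rows that do not move let the fingers close. It gives the time, the measured TCP pose, the force and the opening at its end, in the units of the state.
- telemetry.get_obs(): the state, without advancing time (a new reading comes with each control period).
- vision.snapshot(name): name is "scene" or "top" or "wrist"; returns a dict with "color" (400x640x3 uint8, red, green, blue), "mtx" (3x3 intrinsics, pixels), "cam_to_world" (4x4, takes a point from camera to world coordinates); the wrist camera has in their place "tool_from_camera" (4x4, takes a point from camera to tool coordinates, whose origin is the TCP and whose axes are the flange's). Camera axes: x right, y down, z forward; pixel columns grow to the right and rows downward; lengths in m; the calibration is good to about 2 mm. A picture is of the moment at which its call begins: read the wrist's pose just before it. There is no depth.
- close_job(): hands the job in, once; it reports no verdict.
Trained networks look in a picture, given as the dict that the camera call returned (one of the last four; its "shot" number tells which), for a name from the list of things; names that differ only in an ending like _2 or _b are one class to them, and where a whole thing is asked for, a point or a joint stands for the part that bears it (a point fixed in the world has none). Each returns a list of dicts, best first, with "conf" (0 to 1); they miss things now and then, are a little off and sometimes report something else, mostly with a low value. They report only what shows in the picture. A call takes as long as a camera call.
- recognise(name, picture): "xy" ([column, row] in pixels, amid what is visible of it).
- silhouettes(name, picture): "region" (400x640 bool, what is visible of it) and "xy" ([column, row] in pixels, amid what is visible of it).
- place_of(name, picture): "xy" ([column, row] in pixels: a listed point, or the origin of a listed thing).
The state is a dict: "clock": time; "joint_pos": joint angles; "qvel": joint speeds; "tau": joint torques, N m; "tool_pos": TCP position; "orientation": TCP orientation; "force": force on the tool from outside, world axes, zero at the start; "moment": the same for the moment, N m; "opening": finger opening in m.
Only numpy, scipy, OpenCV 4.12 (cv2) and the standard library are available. Lean on these libraries where they do the work, as an engineer would, in place of code of your own. Each camera call takes 0.05 s, during which the arm holds its last target.

## Working session

There is one attempt and no reset: what is moved stays moved. The work goes in short steps, Python scripts to look and compute and a shell command to move; the robot and the scene stay as the last step left them, time stands still between calls to the robot, and variables do not carry over. Pictures are saved under pics/ and viewed, and the job is handed in when it is done.

```bash
ls; mkdir -p pics
python3 - <<'E'
from plant import telemetry, vision
import cv2
print(telemetry.get_obs())
for n in ["scene","top","wrist"]:
    p=vision.snapshot(n); cv2.imwrite(f"pics/{n}0.png",p["color"][:,:,::-1]); print(n,{k:v for k,v in p.items() if k!="color"})
E
```

```text
pics
{'clock': 0.0, 'joint_pos': array([-6.04987602e+01,  2.05888638e+01,  6.33115103e-01, -2.05146063e-02,
       -7.01358720e+01, -1.65092934e+01]), 'qvel': array([ 0.04732986, -0.07500844,  0.01721228, -0.02443781, -0.01357289,
        0.03568612]), 'tau': array([-2.16271983e-04, -5.82713413e+01,  2.93057799e+01,  6.99729100e+00,
        6.75010946e-03, -1.94868935e-04]), 'tool_pos': array([ 0.15164675, -0.65726146,  0.24264545]), 'orientation': array([ 1.79906676e+02, -7.54838253e-03, -1.67015034e+02]), 'force': array([0.08118978, 0.16308075, 0.50087751]), 'moment': array([ 0.01590435, -0.01179057, -0.00138411]), 'opening': 0.08783744634703536}
scene {'mtx': array([[373.05793356,   0.        , 316.01956838],
       [  0.        , 373.05793356, 199.13528124],
       [  0.        ,   0.        ,   1.        ]]), 'cam_to_world': array([[ 0.83998802,  0.42981235, -0.33118194,  0.91771327],
       [ 0.54256462, -0.65788633,  0.52231141, -0.49038055],
       [ 0.00661582, -0.61842293, -0.78581761,  0.88240332],
       [ 0.        ,  0.        ,  0.        ,  1.        ]]), 'shot': 1}
t
[... 376 characters left out ...]
 -9.84218850e-02, -9.95144668e-01,
         1.19534265e+00],
       [ 0.00000000e+00,  0.00000000e+00,  0.00000000e+00,
         1.00000000e+00]]), 'shot': 2}
wrist {'mtx': array([[291.2369489 ,   0.        , 312.86205517],
       [  0.        , 291.2369489 , 196.98030918],
       [  0.        ,   0.        ,   1.        ]]), 'tool_from_camera': array([[-3.99199050e-04, -9.58689697e-01, -2.84453698e-01,
         7.62996714e-02],
       [ 9.99999752e-01, -5.47591758e-04,  4.42151485e-04,
        -2.34448694e-05],
       [-5.79650573e-04, -2.84453451e-01,  9.58689678e-01,
        -1.41732620e-01],
       [ 0.00000000e+00,  0.00000000e+00,  0.00000000e+00,
         1.00000000e+00]]), 'shot': 3}
```

View pics/scene0.png

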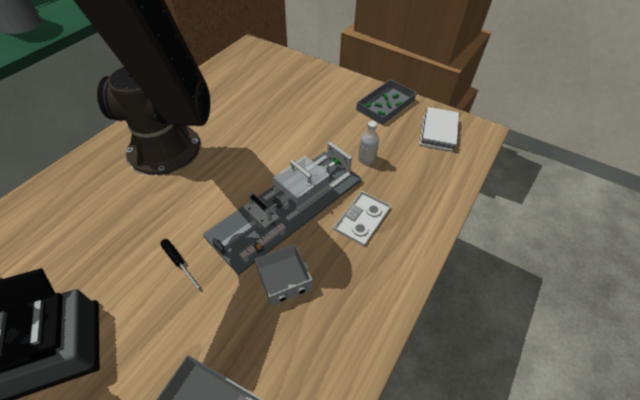

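View pics/top0.png

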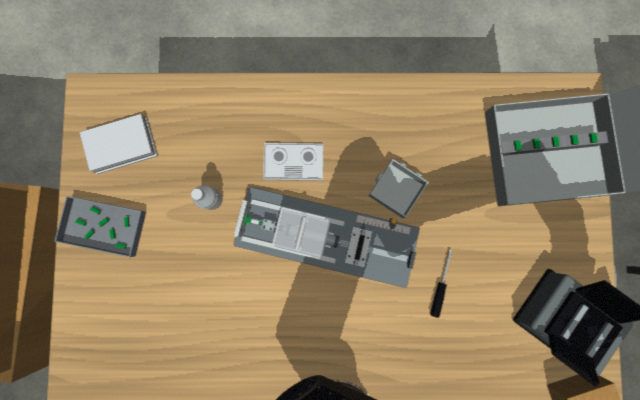

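View pics/wrist0.png

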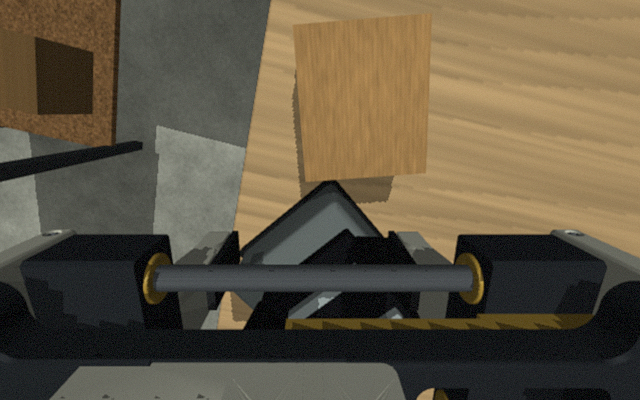

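```bash
cat > h.py <<'E'
from plant import telemetry, vision, recognise, silhouettes, place_of
import numpy as np, cv2
from scipy.spatial.transform import Rotation as R
def pose():
    o=telemetry.get_obs(); T=np.eye(4); T[:3,:3]=R.from_euler('xyz',o['orientation'],degrees=True).as_matrix(); T[:3,3]=o['tool_pos']; return o,T
def shot(n):
    o,T=pose(); p=vision.snapshot(n)
    p['X']=T@p['tool_from_camera'] if n=='wrist' else p['cam_to_world']
    return p
def onplane(p,xy,z):
    d=p['X'][:3,:3]@np.linalg.inv(p['mtx'])@np.array([xy[0],xy[1],1.]); c=p['X'][:3,3]
    return c+d*(z-c[2])/d[2]
def proj(p,w):
    q=np.linalg.inv(p['X'])@np.append(w,1); u=p['mtx']@q[:3]; return u[:2]/u[2]
Z=dict(tester=0,guard_grip=.12,load_slide=0,pull_grip=.097,pointer=.0525,index_tip=.0525,junction_box=0,cassette=0,bottle=0,screwdriver=0)
E
python3 - <<'E'
from h import *
np.set_printoptions(precision=4,suppress=True)
for n in ["top","scene"]:
    p=shot(n)
    for k in Z:
        for r in place_of(k,p)[:2]: print(n,k,round(r['conf'],2),r['xy'],onplane(p,r['xy'],Z[k]))
E
```

```text
top tester 0.67 [318.4, 237.1] [0.4894 0.0413 0.    ]
top guard_grip 0.57 [296.8, 235.4] [0.4937 0.0919 0.12  ]
top guard_grip 0.52 [394.9, 189.2] [ 0.6065 -0.1476  0.12  ]
top load_slide 0.94 [354.4, 247.4] [ 0.4619 -0.0555  0.    ]
top pull_grip 0.76 [361.7, 247.8] [ 0.4634 -0.0671  0.097 ]
top pointer 0.86 [362.6, 222.0] [ 0.5284 -0.0736  0.0525]
top index_tip 0.58 [390.9, 231.5] [ 0.504  -0.1464  0.0525]
top index_tip 0.55 [355.5, 249.5] [ 0.4579 -0.0548  0.0525]
top junction_box 0.83 [394.6, 190.4] [ 0.616  -0.1657  0.    ]
top cassette 0.58 [295.0, 164.1] [0.6881 0.1059 0.    ]
top bottle 0.57 [213.9, 198.9] [0.5923 0.3255 0.    ]
top screwdriver 0.7 [439.1, 281.0] [ 0.3732 -0.2809  0.    ]
scene tester 0.78 [288.0, 201.4] [0.4803 0.043  0.    ]
scene guard_grip 0.96 [299.3, 168.9] [0.4996 0.0807 0.12  ]
scene guard_grip 0.36 [271.3, 224.4] [ 0.5471 -0.1106  0.12  ]
scene load_slide 0.98 [264.3, 222.9] [ 0.4688 -0.0576  0.    ]
scene pull_grip 0.62 [260.4, 201.4] [ 0.4669 -0.0558  0.097 ]
scene pointer 0.79 [271.3, 225.3] [ 0.516  -0.0793  0.0525]
scene pointer 0.59 [254.5, 243.3] [ 0.5136 -0.1479  0.0525]
scene index_tip 0.64 [254.4, 242.4] [ 0.5117 -0.1459  0.0525]
scene junction_box 0.65 [280.3, 279.0] [ 0.6108 -0.1739  0.    ]
scene cassette 0.85 [361.3, 218.4] [0.6941 0.1082 0.    ]
scene bottle 0.8 [365.5, 157.4] [0.5875 0.333  0.    ]
scene bottle 0.63 [299.8, 168.0] [ 0.4329  0.1747 -0.    ]
scene screwdriver 0.73 [179.7, 267.2] [ 0.3696 -0.2906  0.    ]
scene screwdriver 0.35 [298.6, 169.7] [0.4338 0.1665 0.    ]
```

```bash
python3 -m handwheel '[[[0,0,0,0.094,0],[0,0,0,0.094,0],[0,0,0,0.094,0],[0,0,0,0.094,0],[0,0,0,0.094,0],[-0.007,0.034,0,0,0],[-0.007,0.034,0,0,0],[-0.007,0.034,0,0,0],[-0.007,0.034,0,0,0],[-0.007,0.034,0,0,0],[-0.007,0.034,0,0,0],[-0.007,0.034,0,0,0],[-0.007,0.034,0,0,0],[-0.007,0.034,0,0,0],[-0.007,0.034,0,0,0]]]'
```

```text
clock: 2.5
tool_pos: [0.3019, -0.3431, 0.2439]
orientation: [-180.0, 0.0, 166.1]
force: [1.6, -0.5, 0.1]
opening: 0.0877
```

```bash
python3 -m handwheel '[[[-0.007,0.034,0,0,0],[-0.007,0.034,0,0,0],[-0.007,0.034,0,0,0],[-0.007,0.034,0,0,0],[-0.007,0.034,0,0,0],[-0.007,0.034,0,0,0],[-0.007,0.034,0,0,0],[-0.007,0.034,0,0,0],[-0.007,0.034,0,0,0],[-0.007,0.034,0,0,0],[0,0,0,0,0],[0,0,0,0,0]]]'
python3 - <<'E'
from h import *
np.set_printoptions(precision=4,suppress=True)
print(pose()[0]['joint_pos'],pose()[0]['tool_pos'])
for n in ["wrist","wrist","scene"]:
    p=shot(n)
    if n=='wrist': cv2.imwrite('pics/w1.png',p['color'][:,:,::-1])
    for k in ['tester','guard_grip','load_slide','pull_grip','pointer','index_tip']:
        for r in place_of(k,p)[:2]: print(n,k,round(r['conf'],2),r['xy'],onplane(p,r['xy'],Z[k]))
E
```

```text
clock: 3.5
tool_pos: [0.4519, -0.0299, 0.2435]
orientation: [-180.0, -0.0, 166.2]
force: [-0.6, -0.4, -0.2]
opening: 0.0878
[  21.267    -0.9389  -25.9198   -0.0008  -65.03   -125.0306] [ 0.4519 -0.0299  0.2435]
wrist tester 0.61 [373.3, 185.4] [0.4924 0.0454 0.    ]
wrist guard_grip 0.74 [438.4, 213.2] [0.499  0.0838 0.12  ]
wrist load_slide 0.92 [292.5, 187.4] [ 0.4688 -0.0623  0.    ]
wrist pull_grip 0.62 [289.9, 213.2] [ 0.4723 -0.0593  0.097 ]
wrist pointer 0.83 [290.8, 243.8] [ 0.5264 -0.0762  0.0525]
wrist index_tip 0.47 [233.3, 246.5] [ 0.5128 -0.1472  0.0525]
wrist tester 0.78 [374.0, 187.5] [0.4952 0.0434 0.    ]
wrist guard_grip 0.92 [442.4, 213.3] [0.4999 0.0851 0.12  ]
wrist load_slide 0.8 [293.9, 187.8] [ 0.4691 -0.0629  0.    ]
wrist pull_grip 0.71 [289.3, 212.0] [ 0.4701 -0.062   0.097 ]
wrist pointer 0.66 [294.5, 245.5] [ 0.5289 -0.075   0.0525]
wrist index_tip 0.43 [238.5, 243.3] [ 0.509  -0.1421  0.0525]
scene tester 0.7 [288.4, 203.1] [0.485  0.0384 0.    ]
scene tester 0.59 [272.9, 225.6] [ 0.495  -0.0516  0.    ]
scene guard_grip 0.85 [301.5, 169.9] [0.5068 0.0809 0.12  ]
scene guard_grip 0.66 [288.9, 202.0] [ 0.5429 -0.0299  0.12  ]
scene load_slide 0.64 [260.8, 222.9] [ 0.4604 -0.0631  0.    ]
scene load_slide 0.4 [299.0, 168.2] [ 0.4312  0.1726 -0.    ]
scene pull_grip 0.67 [260.8, 202.2] [ 0.4694 -0.0574  0.097 ]
scene pull_grip 0.42 [364.6, 157.3] [0.6214 0.2414 0.097 ]
scene pointer 0.74 [272.1, 225.6] [ 0.5184 -0.0789  0.0525]
scene index_tip 0.43 [252.9, 238.7] [ 0.5013 -0.1392  0.0525]
```

View pics/w1.png

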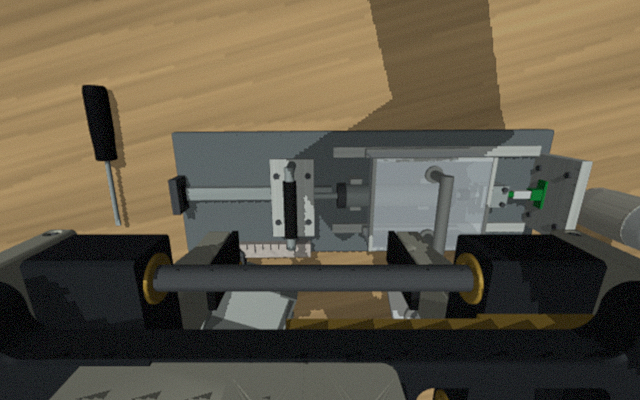

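```bash
python3 -m handwheel '[[[-0.004,0.0306,0,0,0],[-0.004,0.0306,0,0,0],[-0.004,0.0306,0,0,0],[-0.004,0.0306,0,0,0],[0,0,0.025,0,0],[0,0,0.025,0,0],[0,0,0.02,0,0],[0,0,0,0,0],[0,0,0,0,0]]]'
python3 - <<'E'
from h import *
np.set_printoptions(precision=4,suppress=True)
for n in ["wrist","wrist"]:
    p=shot(n)
    cv2.imwrite('pics/w2.png',p['color'][:,:,::-1])
    for k in ['guard_grip']:
        for r in place_of(k,p)[:2]: print(n,k,round(r['conf'],2),r['xy'],onplane(p,r['xy'],Z[k]))
E
```

```text
clock: 5.3
tool_pos: [0.4961, 0.0833, 0.1732]
orientation: [-179.9, -0.1, 166.1]
force: [-0.2, -0.1, 0.5]
opening: 0.0879
wrist guard_grip 0.77 [314.4, 226.5] [0.4998 0.0837 0.12  ]
wrist guard_grip 0.85 [314.8, 223.3] [0.4995 0.085  0.12  ]
```

View pics/w2.png

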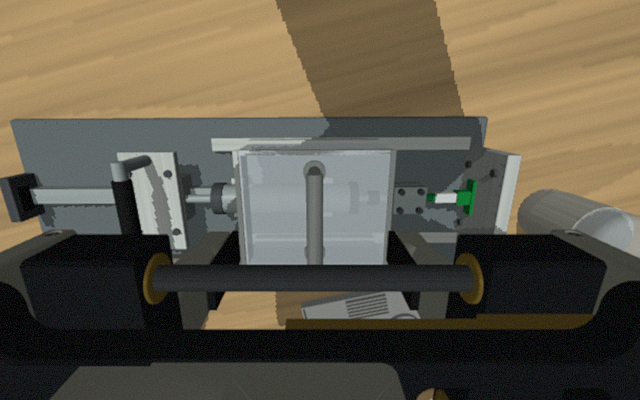

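The guard bar stands centred between the jaws (column 315, rows 170–265). Descending and gripping.

```bash
python3 -m handwheel '[[[-0.003,0,0.015,0,0],[0,0,0.02,0,0],[0,0,0.019,0,0],[0,0,0,0,1],[0,0,0,0,1],[0,0,0,0,1],[0,0,0,0,1],[0,0,0,0,1],[0,0,0,0,1],[0,0,0,0,1],[0,0,0,0,1]]]'
```

```text
clock: 6.42
tool_pos: [0.4994, 0.0829, 0.1199]
orientation: [180.0, 0.0, 166.1]
force: [-0.1, -0.1, 0.3]
opening: 0.0393
```

```bash
python3 -m handwheel '[[[0,0,0,0,1],[0,0,0,0,1],[0,0,0,0,1],[0,0,0,0,1],[0,0,0,0,1],[0,0,0,0,1],[0,0,0,0,1],[0,0,0,0,1],[0,0,0,0,1]]]'
```

```text
clock: 7.17
tool_pos: [0.4994, 0.0829, 0.1195]
orientation: [180.0, 0.0, 166.1]
force: [0.7, 0.9, -0.7]
opening: 0.0109
```

```bash
python3 -m handwheel '[[[0,0.005,0,0,1],[0,0.01,0,0,1],[0,0.01,0,0,1],[0,0.01,0,0,1],[0,0.01,0,0,1],[0,0.01,0,0,1],[0,0.01,0,0,1],[0,0.005,0,0,1],[0,0.003,0,0,1],[0,0,0,0,1]]]'
```

```text
clock: 8.0
tool_pos: [0.5168, 0.1547, 0.1195]
orientation: [180.0, -0.0, 166.1]
force: [-4.5, 1.6, 3.2]
opening: 0.0111
```

```bash
python3 -m handwheel '[[[0,0.003,0,0,1],[0,0.003,0,0,1],[0,0.003,0,0,1],[0,0,0,0,1]]]'; python3 -m handwheel '[[[0,0.002,0,0,1],[0,0.002,0,0,1],[0,0,0,0,1]]]'
```

```text
clock: 8.33
tool_pos: [0.5188, 0.1628, 0.1195]
orientation: [180.0, -0.0, 166.1]
force: [-5.2, 1.8, 3.5]
opening: 0.011
clock: 8.58
tool_pos: [0.5196, 0.1665, 0.1195]
orientation: [-180.0, -0.0, 166.0]
force: [-5.8, 2.0, 3.8]
opening: 0.0113
```

```bash
python3 -m handwheel '[[[0,0.002,0,0,1],[0,0,0,0,1]]]'
```

```text
clock: 8.75
tool_pos: [0.5201, 0.1683, 0.1195]
orientation: [-180.0, -0.0, 166.0]
force: [-6.1, 1.0, 3.9]
opening: 0.0112
```

```bash
python3 -m handwheel '[[[0,0.002,0,0,1],[0,0,0,0,1]]]';python3 -m handwheel '[[[0,0.002,0,0,1],[0,0,0,0,1]]]'
```

```text
clock: 8.92
tool_pos: [0.5204, 0.1696, 0.1195]
orientation: [-179.9, -0.1, 166.0]
force: [-5.2, -1.8, 5.8]
opening: 0.0108
clock: 9.08
tool_pos: [0.5203, 0.1697, 0.1195]
orientation: [-179.7, -0.1, 166.0]
force: [-5.7, -9.5, 7.8]
opening: 0.011
```

The force jumped with no further travel, so this looks like the end stop. Giving it a little more push, then checking by camera.

```bash
python3 -m handwheel '[[[0,0.002,0,0,1],[0,0,0,0,1]]]'
python3 - <<'E'
from h import *
np.set_printoptions(precision=4,suppress=True)
p=shot('wrist'); cv2.imwrite('pics/w3.png',p['color'][:,:,::-1])
for n in ['wrist','top','scene']:
    q=p if n=='wrist' else shot(n)
    for k in ['guard_grip','pull_grip','pointer','index_tip','tester']:
        for r in place_of(k,q)[:1]: print(n,k,round(r['conf'],2),r['xy'],onplane(q,r['xy'],Z[k]))
q=shot('scene'); c=q['color'][110:280,180:420,::-1]; cv2.imwrite('pics/s3.png',cv2.resize(c,None,fx=3,fy=3,interpolation=cv2.INTER_CUBIC))
E
```

```text
clock: 9.25
tool_pos: [0.5203, 0.1698, 0.1194]
orientation: [-179.6, -0.1, 166.0]
force: [-3.3, -17.2, 10.5]
opening: 0.0111
wrist guard_grip 0.88 [313.0, 260.6] [0.5217 0.1699 0.12  ]
wrist pull_grip 0.66 [311.8, 261.0] [0.534  0.1659 0.097 ]
wrist tester 0.8 [173.0, 200.8] [0.4929 0.0403 0.    ]
top pull_grip 0.55 [359.1, 248.6] [ 0.4614 -0.0607  0.097 ]
top pointer 0.65 [360.6, 221.7] [ 0.5292 -0.0684  0.0525]
top index_tip 0.48 [393.2, 231.4] [ 0.5043 -0.1523  0.0525]
top tester 0.87 [317.9, 237.0] [0.4896 0.0427 0.    ]
scene guard_grip 0.72 [325.7, 152.5] [0.5269 0.1755 0.12  ]
scene pull_grip 0.81 [260.1, 201.7] [ 0.4668 -0.057   0.097 ]
scene pointer 0.55 [273.5, 225.2] [ 0.5208 -0.0758  0.0525]
scene index_tip 0.54 [255.5, 241.8] [ 0.5129 -0.1429  0.0525]
scene tester 0.62 [289.1, 201.9] [0.4841 0.0433 0.    ]
```

View pics/w3.png

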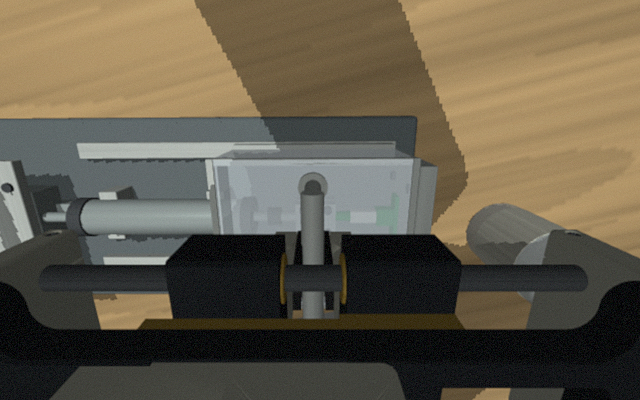

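View pics/s3.png

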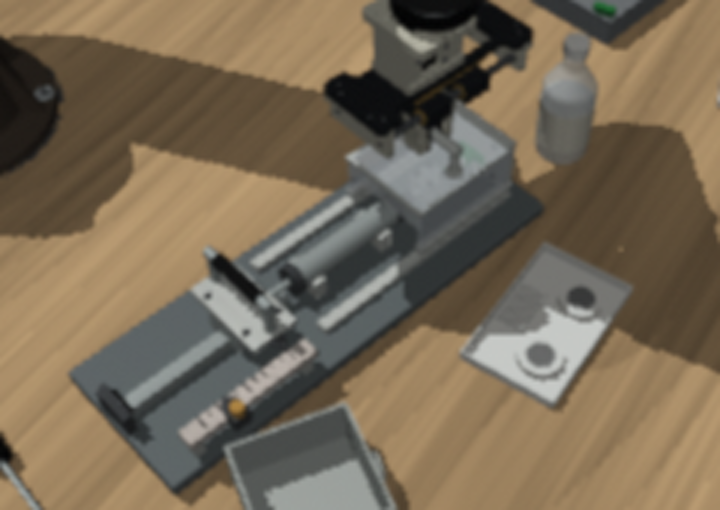

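Guard is flush against the end plate, connector beneath. Relieving the push, then releasing.

```bash
python3 -m handwheel '[[[0,-0.002,0,0,1],[0,-0.002,0,0,1],[0,0,0,0,1]]]'; python3 -m handwheel '[[[0,0,0,0,0],[0,0,0,0,0],[0,0,0,0,0],[0,0,0,0,0],[0,0,0,0,0],[0,0,0,0,0],[0,0,0,0,0],[0,0,0,0,0],[0,0,0,0,0],[0,0,0,0,0],[0,0,0,0,0],[0,0,0,0,0],[0,0,0,0,0],[0,0,0,0,0]]]'
```

```text
clock: 10.45
tool_pos: [0.5204, 0.1696, 0.1195]
orientation: [-180.0, -0.1, 166.0]
force: [-5.9, -0.3, 4.1]
opening: 0.0111
clock: 11.62
tool_pos: [0.521, 0.1702, 0.1196]
orientation: [180.0, 0.0, 166.1]
force: [-0.1, -0.5, 0.9]
opening: 0.0873
```

```bash
python3 -m handwheel '[[[0,0,-0.03,0,0],[0,0,-0.03,0,0],[0,-0.0296,0,0,0],[-0.001,-0.0296,0,0,0],[-0.001,-0.0296,0,0,0],[-0.001,-0.0296,0,0,0],[0,-0.0296,0,0,0],[0,-0.0296,0,0,0],[0,-0.0296,0,0,0],[0,-0.0296,0,0,0],[0,0,0,0,0],[0,0,0,0,0]]]'
python3 - <<'E'
from h import *
np.set_printoptions(precision=4,suppress=True)
for n in ["wrist","wrist","top"]:
    p=shot(n)
    cv2.imwrite('pics/%s4.png'%n,p['color'][:,:,::-1])
    for k in ['guard_grip','pull_grip','pointer','index_tip']:
        for r in place_of(k,p)[:1]: print(n,k,round(r['conf'],2),r['xy'],onplane(p,r['xy'],Z[k]))
E
```

```text
clock: 12.62
tool_pos: [0.4664, -0.0616, 0.1797]
orientation: [180.0, 0.0, 165.9]
force: [0.5, 0.3, 0.0]
opening: 0.0878
wrist guard_grip 0.76 [635.7, 213.9] [0.5208 0.1696 0.12  ]
wrist pull_grip 0.71 [310.7, 205.2] [ 0.4634 -0.0623  0.097 ]
wrist pointer 0.68 [311.9, 251.2] [ 0.5255 -0.0771  0.0525]
wrist index_tip 0.67 [243.8, 252.3] [ 0.5098 -0.1448  0.0525]
wrist guard_grip 0.9 [631.4, 213.3] [0.5193 0.1685 0.12  ]
wrist pull_grip 0.79 [307.7, 209.4] [ 0.4669 -0.0635  0.097 ]
wrist index_tip 0.4 [245.0, 254.0] [ 0.5128 -0.142   0.0525]
top guard_grip 0.73 [261.9, 225.7] [0.517  0.1768 0.12  ]
top index_tip 0.24 [213.4, 199.4] [0.5866 0.3135 0.0525]
```

View pics/wrist4.png

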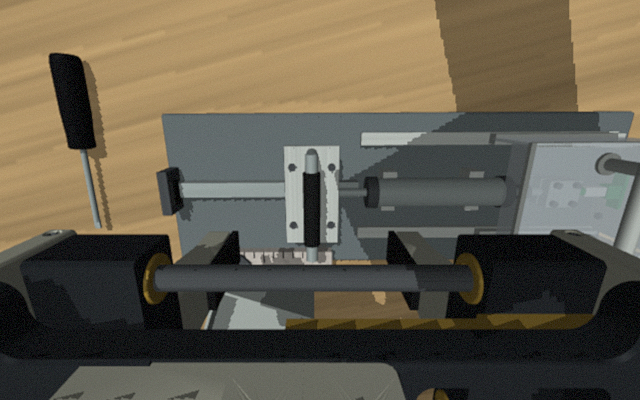

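The crossbar is centred between the jaws (column 311). Before grasping, I'll shift over the scale to measure the pointer-to-index distance.

```bash
python3 -m handwheel '[[[-0.03,-0.015,0,0,0],[-0.035,-0.015,0,0,0],[0,0,0.02,0,0],[0,0,0.02,0,0],[0,0,0,0,0],[0,0,0,0,0],[0,0,0,0,0]]]'
python3 - <<'E'
from h import *
np.set_printoptions(precision=4,suppress=True)
for i in range(4):
    p=shot("wrist")
    for k in ['pull_grip','pointer','index_tip']:
        for r in place_of(k,p)[:1]: print(k,round(r['conf'],2),r['xy'],onplane(p,r['xy'],Z[k]))
np.save('w5.npy',p['color']);np.save('w5X.npy',p['X'])
cv2.imwrite('pics/w5.png',p['color'][:,:,::-1])
cv2.imwrite('pics/w5z.png',cv2.resize(p['color'][130:250,190:390,::-1],None,fx=4,fy=4,interpolation=cv2.INTER_CUBIC))
E
```

```text
clock: 13.95
tool_pos: [0.5231, -0.1051, 0.1405]
orientation: [-180.0, 0.0, 166.1]
force: [-0.0, 0.1, 1.0]
opening: 0.0878
pull_grip 0.6 [361.4, 130.6] [ 0.4679 -0.06    0.097 ]
pointer 0.93 [348.0, 201.4] [ 0.5259 -0.0756  0.0525]
index_tip 0.89 [261.6, 205.6] [ 0.5122 -0.1459  0.0525]
pull_grip 0.58 [361.8, 131.0] [ 0.4684 -0.0595  0.097 ]
pointer 0.73 [76.4, 77.6] [ 0.3851 -0.2489  0.0525]
index_tip 0.79 [262.5, 203.5] [ 0.511  -0.1445  0.0525]
pull_grip 0.77 [358.2, 130.4] [ 0.467  -0.0619  0.097 ]
pointer 0.85 [346.3, 202.2] [ 0.5259 -0.0769  0.0525]
index_tip 0.61 [260.6, 203.3] [ 0.5098 -0.1459  0.0525]
pull_grip 0.71 [360.6, 130.2] [ 0.4671 -0.0605  0.097 ]
pointer 0.92 [349.7, 205.0] [ 0.5286 -0.0749  0.0525]
index_tip 0.9 [260.0, 205.5] [ 0.5112 -0.1469  0.0525]
```

View pics/w5.png

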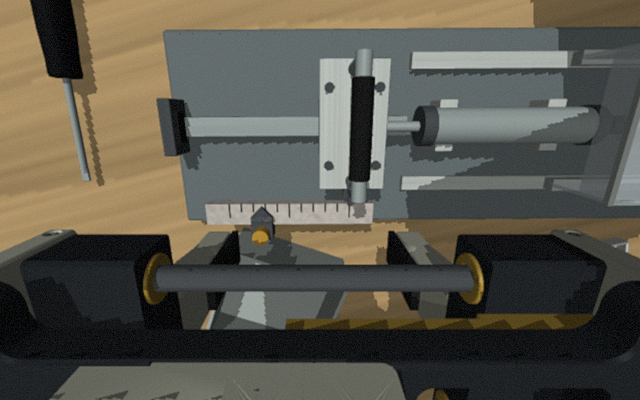

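View pics/w5z.png

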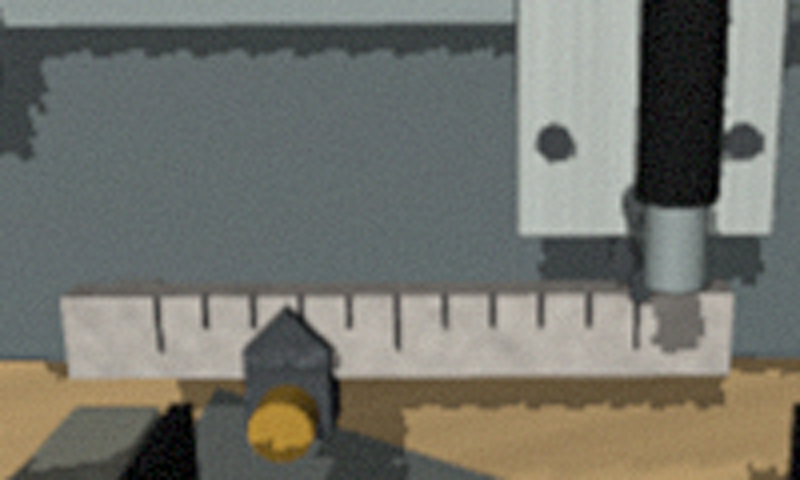

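The enlarged picture shows the scale lines: zero at x=635, 50 at 397, 100 at 158. The index tip is at x=288 and the pointer at about 638 (home), so the index is set at about 72.4 mm. Going back to the crossbar to grasp it.

```bash
python3 -m handwheel '[[[0,0,-0.02,0,0],[0,0,-0.02,0,0],[0.03,0.015,0,0,0],[0.035,0.0145,0,0,0],[0,0,0.02,0,0],[0,0,0.02,0,0],[0,0,0.02,0,0],[0,0,0.013,0,0],[0,0,0.01,0,0],[0,0,0,0,0]]]'
```

```text
clock: 15.58
tool_pos: [0.4654, -0.0611, 0.0947]
orientation: [-179.9, -0.2, 166.0]
force: [-0.9, -1.2, -0.5]
opening: 0.0878
```

```bash
python3 -m handwheel '[[[0,0,0,0,1],[0,0,0,0,1],[0,0,0,0,1],[0,0,0,0,1],[0,0,0,0,1],[0,0,0,0,1],[0,0,0,0,1],[0,0,0,0,1],[0,0,0,0,1],[0,0,0,0,1],[0,0,0,0,1],[0,0,0,0,1],[0,0,0,0,1],[0,0,0,0,1],[0,0,0,0,1],[0,0,0,0,1],[0,0,0,0,1]]]'; python3 -m handwheel '[[[0,0.001,0,0,1],[0,0,0,0,1]]]';python3 -m handwheel '[[[0,0.001,0,0,1],[0,0,0,0,1]]]'
```

```text
clock: 17.0
tool_pos: [0.4668, -0.0608, 0.0965]
orientation: [180.0, 0.0, 166.1]
force: [-0.2, 1.5, 0.1]
opening: 0.0133
clock: 17.17
tool_pos: [0.4668, -0.0606, 0.0965]
orientation: [-179.9, -0.0, 166.1]
force: [0.5, -5.3, 0.5]
opening: 0.0131
clock: 17.33
tool_pos: [0.4667, -0.0605, 0.0965]
orientation: [-179.8, -0.0, 166.1]
force: [2.2, -11.6, -0.6]
opening: 0.0134
```

Home reference (against the stop): TCP (0.4668, -0.0606). It sits 236.4 mm from the shut-guard position, against 236.5 mm expected. Drawing most of the way.

```bash
python3 -m handwheel '[[[0,-0.003,0,0,1],[0,-0.005,0,0,1],[-0.0002,-0.007,0,0,1],[-0.0002,-0.008,0,0,1],[-0.0002,-0.008,0,0,1],[-0.0002,-0.008,0,0,1],[-0.0002,-0.008,0,0,1],[0,-0.007,0,0,1],[0,-0.005,0,0,1],[0,-0.004,0,0,1],[0,-0.002,0,0,1],[0,0,0,0,1],[0,0,0,0,1]]]'
python3 - <<'E'
from h import *
o,T=pose(); d=o['tool_pos'][:2]-np.array([.4668,-.0606]); print(np.linalg.norm(d), -d@np.array([.2263,.974]),o['force'],o['opening'],o['orientation'])
E
```

```text
clock: 18.42
tool_pos: [0.4522, -0.1212, 0.0965]
orientation: [179.9, -0.0, 166.0]
force: [-2.9, 13.6, 3.1]
opening: 0.0126
0.06233449787284806 0.062329287009168746 [-2.94772246 13.5595376   3.14809374] 0.012631501736454574 [ 1.79877912e+02 -2.02800056e-02  1.66019841e+02]
```

```bash
python3 -m handwheel '[[[0,-0.003,0,0,1],[0,-0.003,0,0,1],[0,-0.0015,0,0,1],[0,0,0,0,1],[0,0,0,0,1]]]'
python3 - <<'E'
from h import *
np.set_printoptions(precision=4,suppress=True)
o,T=pose(); d=o['tool_pos'][:2]-np.array([.4668,-.0606]); print(np.linalg.norm(d),o['force'],o['opening'])
p=shot('scene')
cv2.imwrite('pics/s6.png',cv2.resize(p['color'][190:270,210:310,::-1],None,fx=7,fy=7,interpolation=cv2.INTER_CUBIC))
for k in ['pointer','index_tip']:
    for r in place_of(k,p)[:2]: print(k,round(r['conf'],2),r['xy'],onplane(p,r['xy'],Z[k]))
p=shot('wrist');cv2.imwrite('pics/w6.png',p['color'][:,:,::-1])
E
```

```text
clock: 18.83
tool_pos: [0.4506, -0.1282, 0.0965]
orientation: [179.9, -0.0, 166.0]
force: [-2.2, 13.5, 4.5]
opening: 0.0134
0.0695501554965635 [-2.2389 13.4791  4.4635] 0.01341915591209075
pointer 0.76 [252.3, 239.3] [ 0.5012 -0.1415  0.0525]
index_tip 0.59 [252.7, 244.5] [ 0.512  -0.1533  0.0525]
```

View pics/s6.png

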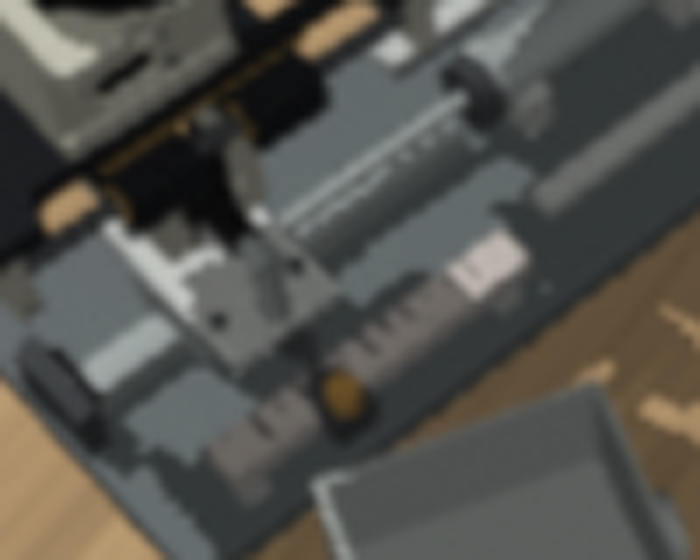

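View pics/w6.png

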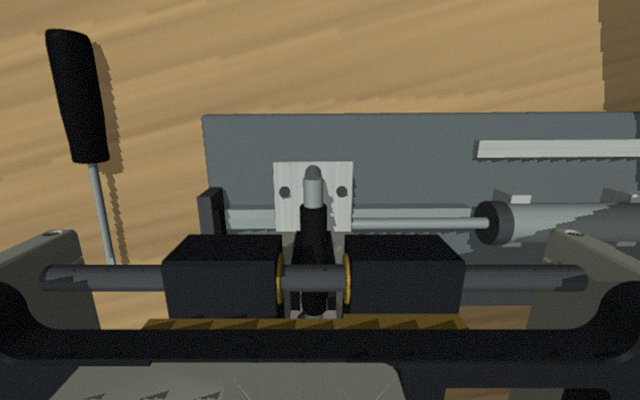

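Run:
```python
import numpy as np,cv2
a=np.load('w5.npy')
cv2.imwrite('pics/w5a.png',cv2.resize(a[196:226,240:305,::-1],None,fx=12,fy=12,interpolation=cv2.INTER_NEAREST))
cv2.imwrite('pics/w5b.png',cv2.resize(a[180:222,320:380,::-1],None,fx=12,fy=12,interpolation=cv2.INTER_NEAREST))
g=a.mean(2)
for r in (204,205,206,207): print(r,g[r,225:365].round().astype(int).tolist())
```

```text
204 [147, 146, 145, 103, 86, 130, 149, 146, 149, 150, 152, 154, 155, 153, 155, 106, 81, 137, 156, 159, 155, 149, 147, 151, 147, 145, 146, 101, 77, 127, 152, 152, 153, 154, 157, 154, 150, 154, 156, 105, 83, 137, 153, 156, 150, 148, 149, 152, 148, 155, 156, 109, 90, 133, 163, 155, 158, 158, 154, 157, 151, 157, 154, 105, 87, 143, 165, 162, 159, 158, 157, 162, 168, 166, 168, 106, 83, 143, 167, 171, 162, 164, 163, 161, 161, 161, 159, 107, 88, 145, 168, 166, 161, 161, 157, 158, 158, 166, 167, 111, 79, 136, 167, 167, 172, 171, 171, 169, 169, 167, 166, 115, 79, 142, 164, 170, 164, 167, 166, 161, 158, 148, 106, 67, 66, 67, 63, 84, 98, 104, 109, 105, 108, 104, 100, 102, 104, 104, 106, 128]
205 [181, 175, 178, 112, 82, 151, 174, 178, 178, 180, 176, 179, 179, 179, 179, 115, 82, 155, 180, 176, 175, 171, 171, 173, 171, 175, 168, 112, 82, 147, 175, 178, 181, 179, 184, 179, 160, 170, 179, 113, 88, 153, 180, 178, 176, 176, 171, 174, 175, 180, 179, 119, 87, 153, 174, 177, 180, 171, 173, 172, 166, 167, 168, 115, 83, 156, 184, 178, 175, 175, 171, 172, 181, 185, 185, 123, 87, 159, 178, 182, 178, 179, 180
[... 964 characters left out ...]
04, 107]
207 [175, 173, 175, 122, 69, 146, 172, 178, 175, 171, 170, 176, 175, 179, 181, 122, 76, 143, 172, 168, 169, 169, 169, 172, 177, 172, 174, 122, 72, 144, 172, 173, 178, 178, 162, 109, 58, 67, 115, 100, 80, 156, 179, 175, 174, 173, 175, 169, 171, 175, 182, 132, 93, 158, 177, 176, 176, 172, 173, 173, 172, 172, 170, 115, 82, 151, 178, 178, 177, 172, 172, 172, 169, 169, 166, 110, 78, 148, 171, 171, 173, 176, 172, 173, 174, 175, 169, 110, 78, 157, 183, 184, 182, 179, 177, 172, 173, 174, 173, 113, 82, 155, 175, 178, 185, 181, 181, 180, 172, 171, 169, 112, 75, 148, 177, 177, 181, 175, 174, 167, 163, 166, 173, 109, 83, 151, 176, 171, 138, 112, 114, 111, 109, 107, 108, 104, 106, 101, 105, 109]
```

View pics/w5a.png

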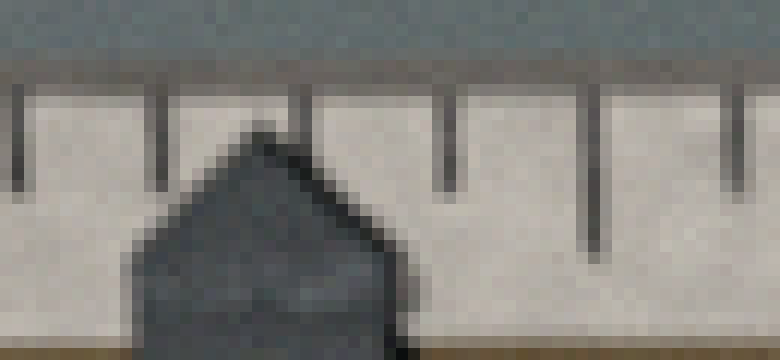

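View pics/w5b.png

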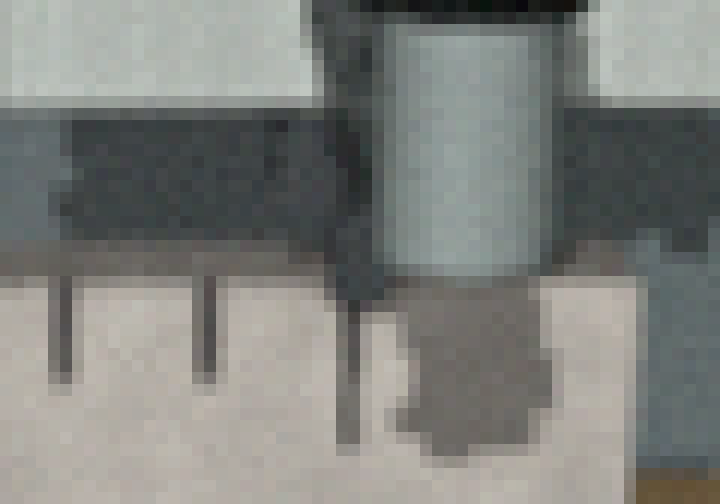

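```bash
python3 -m handwheel '[[[0,-0.001,0,0,1],[0,-0.001,0,0,1],[0,0,0,0,1],[0,0,0,0,1],[0,0,0,0,1]]]'
python3 - <<'E'
from h import *
o,T=pose(); d=o['tool_pos'][:2]-np.array([.4668,-.0606]); print(np.linalg.norm(d),o['force'],o['opening'])
E
```

```text
clock: 19.45
tool_pos: [0.4501, -0.1301, 0.0965]
orientation: [179.9, -0.0, 166.0]
force: [-2.6, 13.6, 3.3]
opening: 0.0132
0.07144416398195443 [-2.64932321 13.58901238  3.2618782 ] 0.01322665645393296
```

```bash
python3 -m handwheel '[[[0,-0.0007,0,0,1],[0,0,0,0,1],[0,0,0,0,1],[0,0,0,0,1],[0,0,0,0,1]]]'
python3 - <<'E'
from h import *
np.set_printoptions(precision=4,suppress=True)
P=[];I=[];D=[]
for i in range(6):
    o,T=pose(); D.append(np.linalg.norm(o['tool_pos'][:2]-np.array([.4668,-.0606])))
    p=shot('scene')
    for k,L in (('pointer',P),('index_tip',I)):
        for r in place_of(k,p)[:1]:
            L.append(onplane(p,r['xy'],.0525)); print(k,r['conf'],r['xy'])
print(D,o['force'],np.median(P,0),np.median(I,0))
cv2.imwrite('pics/s7.png',cv2.resize(p['color'][205:265,230:305,::-1],None,fx=10,fy=10,interpolation=cv2.INTER_CUBIC))
# expected pixels
ex=np.array([.974,-.2263]); c=np.array([.4668,-.0606])-.072*np.array([.2263,.974])
for x in (.062,):
  for dr in (0,.0005): pass
print('exp ptr',proj(p,np.append(c+.062*ex,.0525)))
cv2.imwrite('pics/s7full.png',p['color'][:,:,::-1])
E
```

```text
clock: 19.87
tool_pos: [0.45, -0.1307, 0.0965]
orientation: [179.9, -0.0, 166.0]
force: [-2.7, 13.9, 4.3]
opening: 0.0134
pointer 0.95 [251.3, 242.1]
index_tip 0.48 [241.8, 237.9]
pointer 0.84 [251.7, 242.5]
index_tip 0.59 [255.3, 242.0]
pointer 0.82 [250.1, 245.1]
index_tip 0.21 [323.6, 155.5]
pointer 0.89 [249.3, 242.8]
index_tip 0.41 [255.9, 241.2]
pointer 0.95 [251.7, 243.2]
index_tip 0.47 [253.2, 243.3]
pointer 0.69 [250.5, 242.4]
index_tip 0.57 [252.6, 240.6]
[np.float64(0.07207716995772179), np.float64(0.0721241569610336), np.float64(0.07211444996976794), np.float64(0.07211233539248589), np.float64(0.07210301545967873), np.float64(0.07210049980488802)] [-2.4214 14.0401  2.696 ] [ 0.5052 -0.1515  0.0525] [ 0.5076 -0.1439  0.0525]
exp ptr [254.4383 241.9382]
```

View pics/s7.png

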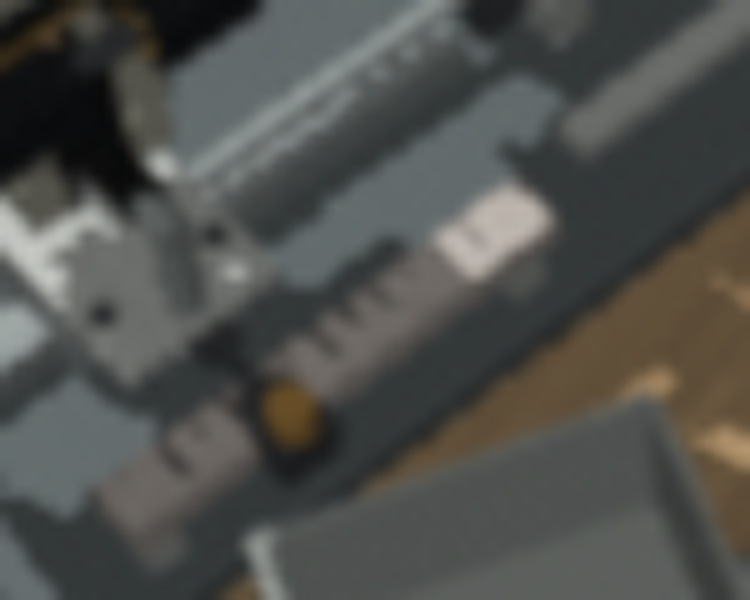

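View pics/s7full.png

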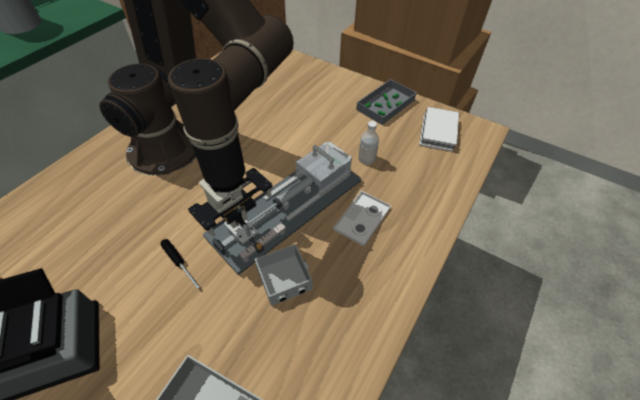

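Draw reads 72.1 mm, just short of the index (about 72.3–72.5), and it is steady. Guard is still shut and the bystanders haven't moved. Handing in.

```bash
python3 -c "
from plant import close_job
print(close_job())"
```

```text
the job is handed in; nothing more can be done
None
```

The job is handed in: the guard is shut, and the arm is still holding the slide with its pointer level with the set index, to within a few tenths of a millimetre.

- **Guard:** I slid it in by its handle until it met the end stop, with about 17 N of push and no further travel. The pictures show it flush against the end plate, and it was still shut in the last scene picture.
- **Index:** A wrist-camera close-up of the scale put it at about 72.3–72.5 mm.
- **Draw:** I gripped the crossbar, took the home position against the stop, and drew the slide to 72.1 mm by the measured tool travel. The reading was steady, and I never went past that value. Midway through the draw (62.3 mm) the pull force matched the spring at 12.5 N. At the end it was about 13 N, where spring plus friction would give 14 N.
- **Time:** It took about 20 s of the 45 s allowed.
- **Surroundings:** The last scene picture shows nothing around the tester moved.

**Checks that disagreed:** The network's pointer and index positions in the scene picture scattered by several millimetres, too much to confirm the alignment. The wrist camera could not see the pointer while the slide was held. The final alignment therefore rests on the close-up scale reading and the tool travel; by eye, the scene picture shows the pointer at the index tip to about 1 mm.

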